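# Lock the drying rod into its hinged mount

### The arm

A 6-joint arm with a two-finger parallel gripper is mounted at the origin on the work surface. World frame = base frame: x ahead of the robot, y to its left, z up, the work surface at z = 0. Lengths are in mm, angles in rad, forces in N, time in s.
With the tool pointing down it reaches from about 225 to 875 mm from the base axis. Payload 3.4 kg.
Tool frame: the origin (TCP) lies on the mounting face of the last link; the fingertips stand 173 mm ahead of it and the grasp point (between the pads) lies 155 mm ahead of it; z points along the fingers, y is the line along which they close (so a half turn about z gives the same grasp; the last joint's range is limited). The gripper opens to 85 mm and grips with 20 to 120 N. Pads are 22 mm wide; open, the fingers measure 114 mm over their backs; the gripper's body (76 mm by 85 mm) begins 54 mm behind the grasp point. The pads swing forward as they close: fully open they stand 13 mm farther back than shut.
Start: joints at [1.09, 0.276, 1.505, -0, 1.361, -0.121], TCP at [202.461, 538.195, 404.728] pointing down, gripper open.
Joint ranges: [-2.89, 2.89], [-0.75, 2.08], [0.22, 2.7], [-1.18, 4.32], [0.11, 2.71], [-2.7, 2.7]. Speed limits (rad/s): [2.57, 2.57, 3.14, 3.14, 3.14, 3.14].

### API

Orientations are given as a unit quaternion [w, x, y, z].
In Python, from workcell import arm gives the robot as it stands.
- The arm moves only by the tool apply_moves, never from a script. Its argument "rows" is a list that holds one entry, the list of rows, each a list of 7 numbers: the opening in per cent of the stroke, from 0 (shut) to 100 (fully open), then the shift along the tool's x, y, z in m, then the turn, a rotation vector about the tool's x, y, z in degrees. A call has 1 to 20 rows; each row is the pose to reach, as a shift and turn from the pose commanded when the call began, along the tool's axes at that moment; what a row does not reach only later rows make up. A row lasts 1/12 s, in which the tool goes at most 41.7 mm and 7.16 degrees, less where a joint would pass 70% of its speed; a pose out of reach is approached as far as the arm can. A call with a gripper value outside its range is refused whole. The fingers move at their own pace and stop on an object; "newtons" is the grip in N (left out, the last holds). Time passes only in rows, so rows that repeat a pose let the fingers close. It gives the time, the measured TCP pose, the force, the opening and the grip force at its end, in the units of the state.
- arm.get_state(): the state, without advancing time (a new reading comes with each control period).
- arm.get_image(name): name is "scene" or "side" or "wrist"; returns a dict with "img" (384x512x3 uint8, red, green, blue), "mtx" (3x3 intrinsics, pixels), "D" ([k1, k2, p1, p2, k3] as OpenCV has them; the pictures are not rectified), "rvec" (rotation vector, rad) and "tvec" (3), from world to camera coordinates, as OpenCV has them. Camera axes: x right, y down, z forward; pixel columns grow to the right and rows downward; lengths in mm; the calibration is good to about 2 mm. A picture is of the moment at which its call begins. There is no depth.
- arm.hand_in(): hands the job in; it is judged then, once.
The state is a dict: "time_s": time; "q": joint angles; "qd": joint speeds; "effort": joint torques, N m; "tool_pos": TCP position; "ee_rot": TCP orientation; "wrist_force": force on the tool from outside, world axes, zero at the start; "ft_torque": the same for the moment, N m; "width": opening from 0.0 (shut) to 1.0 (fully open); "grip_force": force on a finger pad.
Only numpy, scipy, OpenCV 4.12 (cv2) and the standard library are available. Lean on these libraries where they do the work, as an engineer would, in place of code of your own. Each camera call takes 0.05 s, during which the arm holds its last target. There are 200 camera calls.

### The job

Lock the steel drying rod into its counter mount: swing the hinged half of the coupler over the rod and press it down until it is fully home on the rod, firmly but without ramming the thin tube. Then swing the bolt up, without forcing it, into the ear's slot, lifting its sprung knob over the lip and letting it down so that the knob sits on the ear behind the lip, and let go. Leave the rod in its cradles and the things around it where they are.

Things in the scene. Friction and masses are not known exactly. Their poses are not given: they have to be found in the camera images.
- coupler: Fixed aluminium rod mount: base plate 85 x 270 x 6 mm, a coupler in the middle, plain V cradles at y = +-115 mm. Origin: centre of the plate's underside; z up, y along the rod, -x the bolt side (robot side, turned up to 0.3 rad), +x the hinge side. The rod's axis lies 85 mm above it. On the bolt side (x below -25 mm) the fixed mount is at most 54 mm high.
- rod: Loose thin-walled steel drying rod, 34 mm across, 360 mm long, 0.4 kg, lying in the V saddle and cradles. Origin: its middle; y along it. More than 45 N from the hinged half dents it.
- strap: The hinged half: aluminium arch 24 mm wide (y), 0.1 to 0.17 kg; its stiff hinge (0.14 N m friction) stays where put. Origin on the hinge pin, y along the hinge, -x towards the free end; axes equal the coupler's when shut. Inside its top a rubber liner stands 2.5 to 4 mm proud (unmeasured) and must be pressed in, once; until then the ear is too high for the knob to pass.
- strap_swing (a joint): Hinge of the strap in rad: 0 = fully home on the rod, grows as it opens (1.3 to 1.75 at the start), the ear going up and away (+x). The liner first touches at about 0.07 to 0.12 and gives way at about 13 N on the rod (6 to 9 N of hand force on the ear); at 0 the arch meets the rod and the force rises steeply.
- strap_hinge (a point): Hinge pin centre, fixed on the mount, 34 mm on the +x side of the rod's axis at the same height (85 mm).
- strap_ear (a point): Middle of the strap's free ear, a forked lug 24 mm wide (y), 8 mm thick: 84 mm along the strap's -x and 2 mm along its +z from the hinge. Its slot is 10 mm wide, from a flared mouth 19 mm beyond this point back to 12 mm before it (towards the rod). The ear's sides are clear for a pinch along y.
- ear_seat (a point): Point on the ear's top face, in the middle of the slot, where the bolt's axis passes when home: 79 mm along the strap's -x and 6 mm along its +z from the hinge; 45 mm straight above bolt_pivot when the strap is home. Outside it (15 to 18.5 mm towards the free end) each prong has a lip 2.5 mm high.
- bolt_pivot (a point): Middle of the bolt's pin, fixed on the mount: 45 mm on the -x side of the rod's axis, 46 mm above the counter. The pin is parallel to the rod; the bolt can slide 6 mm either way along it with about 0.4 N friction.
- bolt_swing (a joint): Swing of the bolt in rad: 0 = upright in the slot, grows as it falls outwards away from the rod (1.0 to 1.4 at the start, nearly lying). Friction 0.06 N m: it stays where it is left. Stops at -0.12 and 1.6.
- knob_lift (a joint): How far the bolt with its knob is pulled out of the sprung eye, m: 0 = all in, 0.012 = fully out. A spring pulls it in with 4.2 N at 0 rising to 8.4 N at 0.012. Passing over the lip needs about 0.008 to 0.009; seated on the ear it reads about 0.0015 and the spring then clamps the strap on the rod.
- knob_grip (a point): Grip point of the bolt's knob, on the bolt's axis: 67.5 mm from the pin plus knob_lift. The knob is a black ribbed cylinder 22 mm across and 34 mm long with a steel foot, on a 6 mm bolt shaft.
- knob_foot (a point): Centre of the knob's flat underside (22 mm across), 24 mm below knob_grip along the bolt. Seated, it lies on ear_seat.
- tray: Bystander: bamboo tray of clothespins, 130 x 200 x 30 mm. Origin: centre of its underside.
- jar: Bystander: ribbed glass jar with a steel flip-top lid, 84 mm across, 124 mm high. Origin: centre of its underside.
- dish: Bystander: round steel key dish, 110 mm across, 22 mm high. Origin: centre of its underside.
- scraper: Bystander: black silicone lint scraper lying flat, T-shaped, 140 x 85 x 16 mm. Origin: on its underside.
- bolt: The swing bolt: steel shaft 6 mm thick with a black ribbed knob fixed on its end, 0.055 kg; it slides in and out of a sprung, pinned eye (knob_lift). Its z runs from the pin out along the bolt to the knob; origin on the pin at knob_lift 0. Pressing it against the ear with over 35 N bends it.

How it is judged (in metres and radians):
On the way, in this order (a step that is already met when the one before it is completed fails the run):
1. the hinged half is pressed fully home on the rod (value of joint strap_swing between -0.06 and 0.035 rad), for 0.2 s.
2. the knob sits on the ear behind the lip, the bolt in the slot (distance between knob_foot and ear_seat below 0.0065 m and value of joint knob_lift below 0.0045 m), for 0.2 s.
At the end, for the whole second after the job is handed in: The hinged half is home on the rod (within 0.035 rad) and presses on it; the bolt stands in the slot with the knob's foot on the ear behind the lip (within 6.5 mm of the seat point, lift under 4.5 mm), all at rest and released; the rod is within 15 mm of its start (all of step 1 and all of step 2 and value of joint bolt_swing between -0.13 and 0.13 rad and contact force between strap and rod above 1 N and not (velocity of joint strap_swing above 0.1 rad/s) and not (velocity of joint bolt_swing above 0.2 rad/s) and linear speed of rod below 0.02 m/s and distance of rod from where it was at the start of the episode below 0.015 m); the robot touches nothing.
It fails at once if the hinged half is rammed onto the rod (over 45 N) (contact force between strap and rod above 45 N).
It fails at once if the bolt or knob is forced against the ear (over 35 N) (contact force between bolt and strap above 35 N).
It fails at once if the rod is pushed out of place (25 mm) (distance of rod from where it was at the start of the episode above 0.025 m).
It fails at once if a thing beside the mount is disturbed (tray, jar, dish or scraper moved over 30 mm) (distance of any of tray, jar, dish, scraper from where it was at the start of the episode above 0.03 m).
It also fails if it takes over 72 s, if anything falls off the work surface, if the arm or the gripper's body presses on something with over 40 N, if the wrist force passes 120 N, or if a joint passes its speed limit or range.

## Working session

There is one attempt and no reset: what is moved stays moved. The work goes in short steps, Python scripts to look and compute and a tool call to move; the robot and the scene stay as the last step left them, time stands still between calls to the robot, and variables do not carry over. Pictures are saved under pics/ and viewed, at most 10 in all, crops included, and the job is handed in when it is done.

Besides the shell and the picture viewer there is one more tool, called after "Emit:" in YAML: its name, and indented under it one key for each argument. apply_moves: Moves the arm, as the interface text tells. Its arguments: {"type":"object","properties":{"rows":{"type":"array","items":{"type":"array","items":{"type":"array","items":{"type":"number"}}}},"newtons":{"type":"number"}},"required":["rows"]}

```bash
mkdir -p pics; cat > h.py <<'E'
import numpy as np, cv2
from workcell import arm
from scipy.spatial.transform import Rotation as R
def snap(n,f,crop=None,s=1):
    d=arm.get_image(n); im=d["img"][:,:,::-1]
    np.savez("pics/"+f+".npz",**{k:np.array(d[k]) for k in("mtx","D","rvec","tvec","img")})
    if crop: x0,y0,x1,y1=crop; im=im[y0:y1,x0:x1]
    if s!=1: im=cv2.resize(im,None,fx=s,fy=s,interpolation=cv2.INTER_CUBIC)
    cv2.imwrite("pics/"+f+".png",im); return d
def load(f): return dict(np.load("pics/"+f+".npz"))
def proj(d,P): return cv2.projectPoints(np.array(P,float).reshape(-1,1,3),d["rvec"],d["tvec"],d["mtx"],d["D"])[0][:,0]
def ray(d,uv):
    n=cv2.undistortPoints(np.array([[uv]],float),d["mtx"],d["D"])[0,0]
    M=cv2.Rodrigues(d["rvec"])[0]; t=np.array(d["tvec"]).ravel()
    return -M.T@t, M.T@np.array([n[0],n[1],1])
def atz(d,uv,z):
    o,v=ray(d,uv); return o+v*(z-o[2])/v[2]
def tri(obs):
    A=np.zeros((3,3));b=np.zeros(3)
    for d,uv in obs:
        o,v=ray(d,uv);v=v/np.linalg.norm(v);P=np.eye(3)-np.outer(v,v);A+=P;b+=P@o
    return np.linalg.solve(A,b)
E
python3 - <<'E'
from h import *
a=snap("scene","s1");b=snap("side","d1");c=snap("wrist","w1")
im=np.hstack([cv2.imread("pics/s1.png"),cv2.imread("pics/d1.png")])
cv2.imwrite("pics/sd.png",cv2.resize(im,(800,300),interpolation=cv2.INTER_AREA))
for d in(a,b,c): print(-cv2.Rodrigues(d["rvec"])[0].T@np.array(d["tvec"]).ravel())
s=arm.get_state();print(s)
E
```

```text
[1315.65644213 -364.07038741  798.43167616]
[ 380.76861022 1073.27312072  976.46910695]
[127.28186924 566.33666505 372.85593455]
{'time_s': 0.15, 'q': array([ 1.09002131e+00,  2.76471243e-01,  1.50587700e+00,  1.12832412e-05,
        1.36066047e+00, -1.21013615e-01]), 'qd': array([ 0.0007526 , -0.00130472, -0.00232371,  0.00144455,  0.001387  ,
       -0.00082894]), 'effort': array([-6.83097878e-04, -4.17143297e+01, -2.46033436e+01, -4.37266508e-04,
        7.64894939e-03,  8.48869519e-06]), 'tool_pos': array([202.36897806, 538.04956319, 404.01214127]), 'ee_rot': array([-2.15111282e-04,  1.78913319e-01,  9.83864586e-01, -6.74585917e-04]), 'wrist_force': array([0.45042598, 0.09783292, 0.7131936 ]), 'ft_torque': array([0.00545764, 0.00054623, 0.00077862]), 'grip_force': 0.0, 'width': 1.00475658445405}
```

View pics/s1.png

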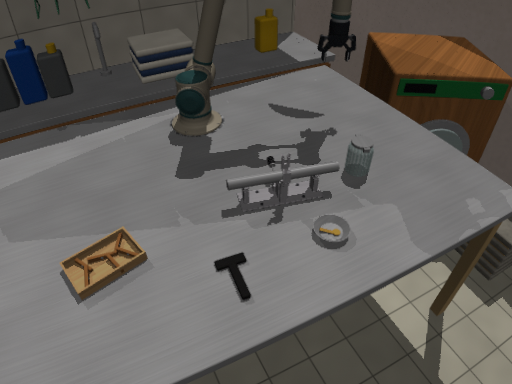

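View pics/d1.png

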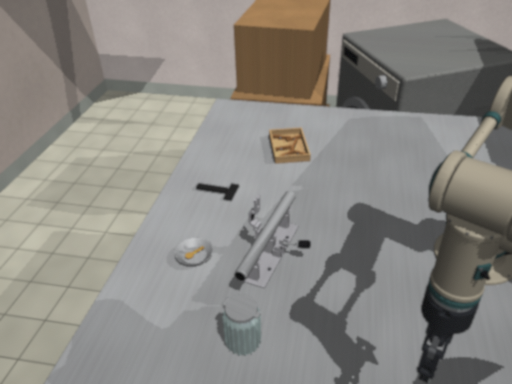

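The scene view shows the rod from (229,183) to (338,168) and the knob at (270,160). The side view shows the rod from (238,274) to (295,194) and the knob at (304,244). I'll triangulate these points and view enlarged crops.

```bash
python3 - <<'E'
from h import *
a=load("s1");b=load("d1")
e1=tri([(a,(338.5,168)),(b,(240,274))]);e2=tri([(a,(229,183)),(b,(293,194))]);k=tri([(a,(270,160)),(b,(305,244))])
print(e1,e2,np.linalg.norm(e1-e2),k)
for d,(p,q) in((a,((338,168),(229,183))),(b,((240,274),(293,194)))):
    P=atz(d,p,85);Q=atz(d,q,85);print(P,Q,(P+Q)/2,np.linalg.norm(P-Q),np.arctan2(-(P-Q)[0],(P-Q)[1]))
im=[cv2.resize(a["img"][135:225,215:350,::-1],(600,400),interpolation=cv2.INTER_CUBIC)]
cv2.imwrite("pics/s1c.png",cv2.resize(a["img"][135:225,215:350,::-1],(800,533),interpolation=cv2.INTER_CUBIC))
cv2.imwrite("pics/d1c.png",cv2.resize(b["img"][180:290,225:325,::-1],(545,600),interpolation=cv2.INTER_CUBIC))
E
```

```text
[612.76697839 269.53580743  84.85267027] [526.39237802 -74.34687858  89.83423067] 354.5993362535098 [462.13166174 107.13563931  67.07039086]
[619.27352032 269.8359866   85.        ] [528.79533531 -70.68179626  85.        ] [574.03442782  99.57709517  85.        ] 352.33316960636597 -0.2597068447647982
[607.98966014 264.35825924  85.        ] [523.58389816 -87.95428438  85.        ] [565.78677915  88.20198743  85.        ] 362.28229469898287 -0.23514438885602157
```

View pics/s1c.png

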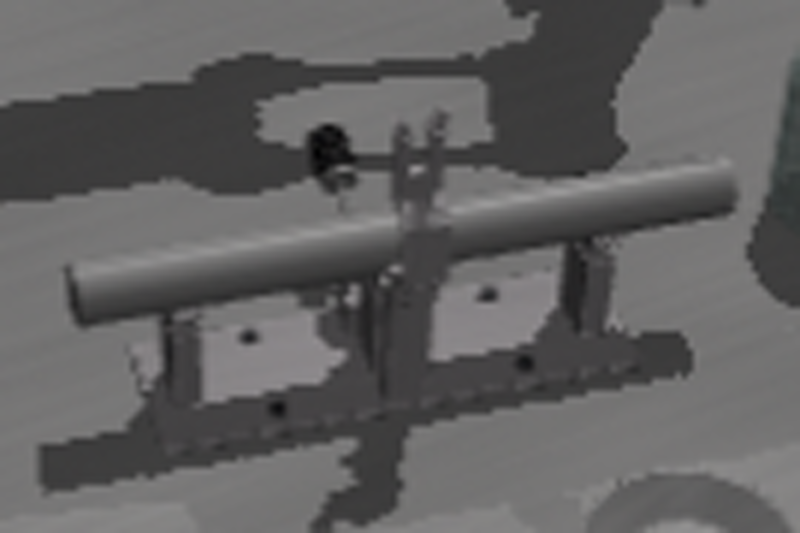

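View pics/d1c.png

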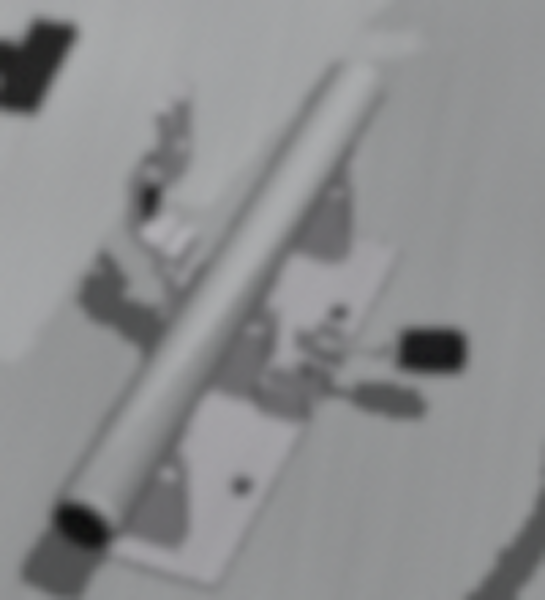

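Both crops show the strap standing open on the far side and the bolt lying towards the robot. Rod yaw is about -0.245 and the knob is near (462,107,67). I'll move above the mount for a close look.

Emit:
apply_moves:
  rows:
    - [[100, -0.532, -0.284, 0, 0, 0, -6.6], [100, -0.532, -0.284, 0, 0, 0, -6.6], [100, -0.532, -0.284, 0, 0, 0, -6.6], [100, -0.532, -0.284, 0, 0, 0, -6.6], [100, -0.532, -0.284, 0, 0, 0, -6.6], [100, -0.532, -0.284, 0, 0, 0, -6.6], [100, -0.532, -0.284, 0, 0, 0, -6.6], [100, -0.532, -0.284, 0, 0, 0, -6.6], [100, -0.532, -0.284, 0, 0, 0, -6.6], [100, -0.532, -0.284, 0, 0, 0, -6.6], [100, -0.532, -0.284, 0, 0, 0, -6.6], [100, -0.532, -0.284, 0, 0, 0, -6.6], [100, -0.532, -0.284, 0, 0, 0, -6.6], [100, -0.532, -0.284, 0, 0, 0, -6.6], [100, -0.532, -0.284, 0, 0, 0, -6.6], [100, -0.532, -0.284, 0, 0, 0, -6.6], [100, -0.532, -0.284, 0, 0, 0, -6.6], [100, -0.532, -0.284, 0, 0, 0, -6.6], [100, -0.532, -0.284, 0, 0, 0, -6.6], [100, -0.532, -0.284, 0, 0, 0, -6.6]]

```text
time_s: 1.82
tool_pos: [599.6, 86.2, 404.9]
ee_rot: [-0.0, 0.121, 0.993, 0.0]
wrist_force: [-0.8, 0.1, 0.9]
width: 1.002
grip_force: 0.0
```

```bash
python3 - <<'E'
from h import *
d=snap("wrist","w2",s=1.5)
s=arm.get_state();print(s["time_s"],s["tool_pos"],R.from_quat(np.roll(s["ee_rot"],-1)).as_matrix().round(3).tolist(),s["q"].round(2))
M=cv2.Rodrigues(d["rvec"])[0];print(-M.T@np.array(d["tvec"]).ravel(),M.round(3).tolist())
E
```

```text
1.8667 [599.61314406  86.18043449 405.01680474] [[-0.971, 0.241, 0.0], [0.241, 0.971, 0.0], [-0.0, 0.0, -1.0]] [ 0.03  0.32  1.44  0.    1.38 -1.3 ]
[521.70791256 105.70801204 373.85385253] [[0.241, 0.971, 0.0], [0.922, -0.229, 0.311], [0.302, -0.075, -0.95]]
```

View pics/w2.png

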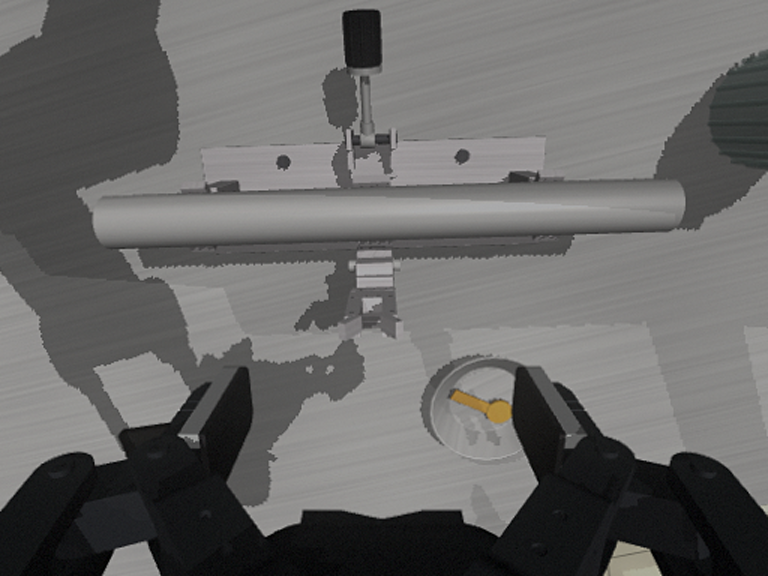

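The wrist view (1.5x) shows plate corners at (203,150) and (545,137), bolt pin centre (372,137), hinge pin centre (375,266), knob end (362,12), foot (363,70), and ear prongs at about (355–390,325). I'll fit the mount pose to these.

```bash
python3 - <<'E'
from h import *
from scipy.optimize import least_squares
d=load("w2")
C=[[-42.5,-135,6],[-42.5,135,6],[-45,0,46],[34,0,85]];U=np.array([[203,150],[545,137],[372,137],[375,266]])/1.5
def W(p,c):
    c=np.array(c,float);r=R.from_euler("z",p[2]).apply(c);return r+[p[0],p[1],0]
f=lambda p:(proj(d,W(p,C))-U).ravel()
s=least_squares(f,[570,96,-.245]);p=s.x;print(p,s.fun.round(1).reshape(-1,2))
np.save("pics/p.npy",p)
print("pivot",W(p,[-45,0,46]),"hinge",W(p,[34,0,85]))
# bolt: angle th, slide sy
g=lambda q:(proj(d,W(p,[[-45-r*np.sin(q[0]),q[1],46+r*np.cos(q[0])] for r in(43.5,)]))-np.array([[363,69]])/1.5).ravel()
for th in(1.0,1.1,1.2,1.3,1.4):
    print(th,(proj(d,W(p,[[-45-r*np.sin(th),0,46+r*np.cos(th)] for r in(43.5,77.5)]))*1.5).round(0).tolist())
for a in(1.3,1.45,1.6,1.75):
    print(a,(proj(d,W(p,[[34-x*np.cos(a)+2*np.sin(a),y,85+x*np.sin(a)+2*np.cos(a)] for x,y in((103,-12),(103,12))]))*1.5).round(0).tolist())
print("rod",[atz(d,np.array(u)/1.5,85) for u in((93,222),(685,205))])
print((proj(load("s1"),W(p,[[-45,0,46],[34,0,85]]))-[215,135])*5.926,(proj(load("d1"),W(p,[[-45,0,46],[34,0,85]]))-[225,180])*5.45)
E
```

```text
[ 5.68753567e+02  8.88802683e+01 -2.08237792e-01] [[-1.8 -0.6]
 [ 1.5 -0.5]
 [-0.1  1.7]
 [ 0.4 -0.4]]
pivot [524.72571384  98.18339207  46.        ] hinge [602.01905675  81.85124154  85.        ]
1.0 [[369.0, 78.0], [366.0, 20.0]]
1.1 [[369.0, 75.0], [366.0, 15.0]]
1.2 [[369.0, 73.0], [366.0, 12.0]]
1.3 [[369.0, 72.0], [366.0, 11.0]]
1.4 [[369.0, 71.0], [366.0, 11.0]]
1.3 [[343.0, 274.0], [398.0, 272.0]]
1.45 [[345.0, 309.0], [399.0, 307.0]]
1.6 [[347.0, 341.0], [400.0, 339.0]]
1.75 [[349.0, 369.0], [401.0, 367.0]]
rod [array([529.41537609, -88.55541539,  85.        ]), array([610.63036097, 284.20986844,  85.        ])]
[[364.48065773 243.68659545]
 [411.59731714 279.34260213]] [[315.47604036 351.74403618]
 [173.49486452 256.4821148 ]]
```

Emit:
apply_moves:
  rows:
    - [[0, -0.064, -0.0016, 0, 0, 0, -2], [0, -0.064, -0.0016, 0, 0, 0, -2], [0, -0.064, -0.0016, 0, 0, 0, -2], [0, -0.064, -0.0016, 0.03, 0, 0, -2], [0, -0.064, -0.0016, 0.06, 0, 0, -2], [0, -0.064, -0.0016, 0.082, 0, 0, -2], [0, -0.064, -0.0016, 0.082, 0, 0, -2], [0, -0.064, -0.0016, 0.082, 0, 0, -2], [0, -0.064, -0.0016, 0.082, 0, 0, -2]]

```text
time_s: 2.62
tool_pos: [662.4, 68.6, 324.5]
ee_rot: [0.001, 0.104, 0.995, 0.0]
wrist_force: [0.0, 0.4, 0.1]
width: 0.003
grip_force: 0.0
```

Emit:
apply_moves:
  rows:
    - [[0, 0.01, 0, 0, 0, 0, 0], [0, 0.02, 0, 0, 0, 0, 0], [0, 0.03, 0, 0, 0, 0, 0], [0, 0.037, 0, 0, 0, 0, 0], [0, 0.044, 0, 0, 0, 0, 0], [0, 0.051, 0, 0, 0, 0, 0], [0, 0.058, 0, 0, 0, 0, 0], [0, 0.065, 0, 0, 0, 0, 0], [0, 0.072, 0, 0, 0, 0, 0], [0, 0.079, 0, 0, 0, 0, 0], [0, 0.086, 0, 0, 0, 0, 0], [0, 0.093, 0, 0, 0, 0, 0], [0, 0.1, 0, 0, 0, 0, 0], [0, 0.107, 0, 0, 0, 0, 0], [0, 0.114, 0, 0, 0, 0, 0], [0, 0.12, 0, 0, 0, 0, 0], [0, 0.12, 0, 0, 0, 0, 0]]

```text
time_s: 4.03
tool_pos: [543.2, 93.3, 322.7]
ee_rot: [-0.001, 0.105, 0.995, 0.0]
wrist_force: [0.9, -0.4, 0.1]
width: -0.001
grip_force: 0.1
```

```bash
python3 - <<'E'
from h import *
p=np.load("pics/p.npy")
d=arm.get_image("scene");m=np.array(d["img"])[110:215,215:350,::-1]
e=arm.get_image("wrist")["img"][100:384,:,::-1]
a=cv2.resize(m,(460,358),interpolation=cv2.INTER_CUBIC)
e=cv2.resize(e,(340,189));o=np.zeros((358,800,3),np.uint8);o[:,:460]=a;o[:189,460:]=e
cv2.imwrite("pics/c3.png",o);print(arm.get_state()["wrist_force"])
E
```

```text
[ 0.51869852 -0.29595856 -0.08351624]
```

View pics/c3.png

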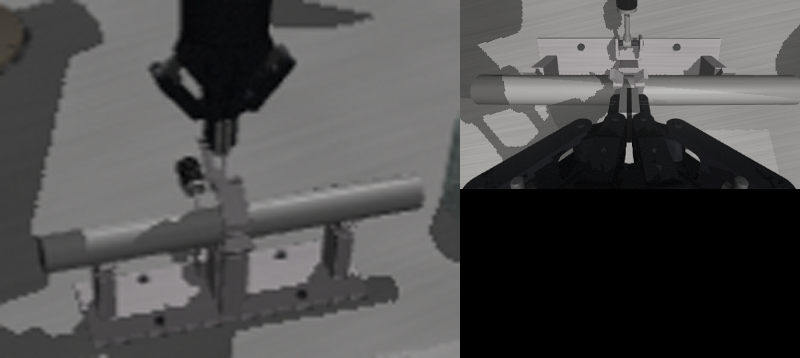

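Emit:
apply_moves:
  rows:
    - [[0, -0.01, 0.001, 0, 0, 0, 0], [0, -0.01, 0.001, -0.015, 0, 0, 0], [0, -0.01, 0.001, -0.03, 0, 0, 0], [0, -0.01, 0.001, -0.03, 0, 0, 0], [0, 0.012, 0.001, -0.03, 0, 0, 0], [0, 0.012, 0.001, -0.022, 0, 0, 0], [0, 0.012, 0.001, -0.014, 0, 0, 0], [0, 0.012, 0.001, -0.006, 0, 0, 0], [0, 0.012, 0.001, 0.002, 0, 0, 0], [0, 0.012, 0.001, 0.009, 0, 0, 0], [0, 0.013, 0.001, 0.016, 0, 0, 0], [0, 0.015, 0.001, 0.023, 0, 0, 0], [0, 0.017, 0.001, 0.03, 0, 0, 0], [0, 0.019, 0.001, 0.036, 0, 0, 0], [0, 0.02, 0.001, 0.041, 0, 0, 0], [0, 0.02, 0.001, 0.045, 0, 0, 0], [0, 0.02, 0.001, 0.045, 0, 0, 0]]

```text
time_s: 5.55
tool_pos: [525.0, 98.2, 276.8]
ee_rot: [-0.001, 0.105, 0.995, -0.0]
wrist_force: [-0.5, 0.3, 1.2]
width: -0.003
grip_force: 0.0
```

Emit:
apply_moves:
  rows:
    - [[0, 0, 0, 0.001, 0, 0, 0], [0, 0, 0, 0.002, 0, 0, 0], [0, 0, 0, 0.003, 0, 0, 0], [0, 0, 0, 0.004, 0, 0, 0], [0, 0, 0, 0.005, 0, 0, 0], [0, 0, 0, 0.006, 0, 0, 0], [0, 0, 0, 0.007, 0, 0, 0], [0, 0, 0, 0.007, 0, 0, 0]]

```text
time_s: 6.22
tool_pos: [525.2, 98.2, 271.5]
ee_rot: [-0.0, 0.105, 0.995, 0.0]
wrist_force: [-3.0, 0.6, 7.1]
width: -0.004
grip_force: 3.3
```

Emit:
apply_moves:
  rows:
    - [[0, 0, 0, 0.001, 0, 0, 0], [0, 0, 0, 0.002, 0, 0, 0], [0, 0, 0, 0.003, 0, 0, 0], [0, 0, 0, 0.003, 0, 0, 0], [0, 0, 0, 0.003, 0, 0, 0]]

```text
time_s: 6.63
tool_pos: [524.9, 98.3, 268.5]
ee_rot: [-0.0, 0.105, 0.995, 0.0]
wrist_force: [-2.6, -0.1, 7.5]
width: -0.001
grip_force: 3.7
```

Emit:
apply_moves:
  rows:
    - [[0, 0, 0, 0.001, 0, 0, 0], [0, 0, 0, 0.002, 0, 0, 0], [0, 0, 0, 0.003, 0, 0, 0], [0, 0, 0, 0.003, 0, 0, 0], [0, 0, 0, 0.003, 0, 0, 0]]

```text
time_s: 7.05
tool_pos: [524.6, 98.3, 265.5]
ee_rot: [-0.001, 0.105, 0.995, 0.0]
wrist_force: [-3.7, -0.1, 7.4]
width: 0.001
grip_force: 3.7
```

Emit:
apply_moves:
  rows:
    - [[0, 0, 0, 0.0005, 0, 0, 0], [0, 0, 0, 0.001, 0, 0, 0], [0, 0, 0, 0.0015, 0, 0, 0], [0, 0, 0, 0.0015, 0, 0, 0], [0, 0, 0, 0.0015, 0, 0, 0]]

```text
time_s: 7.47
tool_pos: [524.6, 98.4, 264.8]
ee_rot: [-0.001, 0.105, 0.995, 0.0]
wrist_force: [-6.0, 0.6, 13.0]
width: 0.004
grip_force: 7.2
```

Emit:
apply_moves:
  rows:
    - [[0, 0, 0, 0, 0, 0, 0], [0, 0, 0, 0, 0, 0, 0], [0, 0, 0, 0, 0, 0, 0], [0, 0, 0, -0.02, 0, 0, 0], [100, 0, 0, -0.06, 0, 0, 0], [100, 0, 0, -0.09, 0, 0, 0], [100, 0, 0, -0.12, 0, 0, 0], [100, 0, 0, -0.12, 0, 0, 0], [100, 0, 0, -0.12, 0, 0, 0], [100, 0, 0, -0.12, 0, 0, 0], [100, 0, 0, -0.12, 0, 0, 0]]

```text
time_s: 8.38
tool_pos: [524.9, 98.1, 381.7]
ee_rot: [-0.001, 0.105, 0.995, -0.0]
wrist_force: [0.5, 0.7, 0.1]
width: 0.974
grip_force: 0.0
```

```bash
python3 - <<'E'
from h import *
d=snap("wrist","w4");b=snap("side","d4")
s=arm.get_state();print(s["time_s"],s["tool_pos"])
w=cv2.resize(d["img"][:,:,::-1],(533,400));c=cv2.resize(b["img"][200:280,240:320,::-1],(267,267),interpolation=cv2.INTER_CUBIC)
o=np.zeros((400,800,3),np.uint8);o[:,:533]=w;o[:267,533:]=c;
w2=cv2.resize(d["img"][0:300,100:400,::-1],(600,600),interpolation=cv2.INTER_CUBIC)
cv2.imwrite("pics/c4.png",w2)
E
```

```text
8.4833 [525.05730768  98.0991867  381.66014202]
```

View pics/c4.png

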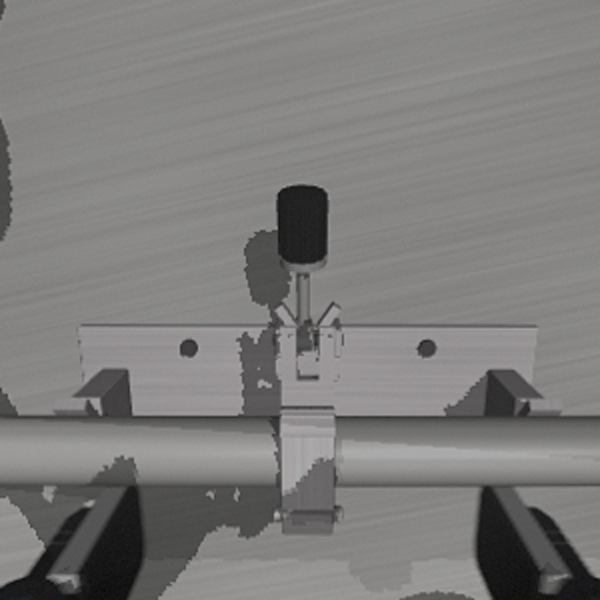

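The strap is shut over the rod, with ear prongs at (280–340,310–375) and the slot centre at about (308,372). The knob spans (277–328,185–265), with its foot at (303,262). I'll refit the mount pose and the bolt's angle and slide.

```bash
python3 - <<'E'
from h import *
from scipy.optimize import least_squares
d=load("w4");c=lambda u:np.array(u)/2+[100,0]
W=lambda p,q:R.from_euler("z",p[2]).apply(np.array(q,float))+[p[0],p[1],0]
C=[[-42.5,-135,6],[-42.5,135,6]];U=c([[80,325],[538,325]])
# hinge ends y +-14 at (279,515),(341,515)?  slot inner end x=34-72,z=91 at (308,378)
C+=[[34-72,0,91]];U=np.vstack([U,c([308,378])])
s=least_squares(lambda p:(proj(d,W(p,C))-U).ravel(),np.load("pics/p.npy"));p=s.x;print(p,s.fun.round(1),np.load("pics/p.npy"))
np.save("pics/p2.npy",p)
print("ear edges y+-12:",(proj(d,W(p,[[-38,-12,91],[-38,12,91],[-12,0,110]]))-[100,0])*2)
b=load("d4")
f=lambda q:(proj(d,W(p,[[-45-43.5*np.sin(q[0]),q[1],46+43.5*np.cos(q[0])],[-45-77.5*np.sin(q[0])-11*np.cos(q[0]),q[1],46+77.5*np.cos(q[0])-11*np.sin(q[0])*0]]))-c([[303,262],[302,186]])).ravel()
for th in np.arange(1.0,1.45,.1):
    P=[[-45-r*np.sin(th)-o*np.cos(th),-3,46+r*np.cos(th)+o*-np.sin(th)] for r,o in((43.5,0),(43.5,-11),(77.5,0),(77.5,-11),(77.5,11))]
    print(round(th,1),((proj(d,W(p,P))-[100,0])*2).round(0).tolist(), "side knob",proj(b,W(p,[P[0],P[2]])).round(1).tolist())
g=b["img"][225:265,280:330].mean(2);ys,xs=np.where(g<45);print("side dark",xs.min()+280,xs.max()+280,ys.min()+225,ys.max()+225,xs.mean()+280,ys.mean()+225)
E
```

```text
[ 5.67588983e+02  8.88312188e+01 -2.09968761e-01] [-1.3  0.1  1.   0.1  0.2  0.1] [ 5.68753567e+02  8.88802683e+01 -2.08237792e-01]
ear edges y+-12: [[281.82536487 378.22511656]
 [335.1275473  378.22240367]
 [308.45429824 448.87009999]]
1.0 [[302.0, 274.0], [302.0, 290.0], [301.0, 212.0], [301.0, 229.0], [301.0, 197.0]] side knob [[296.2, 241.2], [306.3, 238.9]]
1.1 [[302.0, 268.0], [302.0, 282.0], [301.0, 202.0], [301.0, 216.0], [302.0, 190.0]] side knob [[296.9, 242.4], [307.6, 241.1]]
1.2 [[302.0, 263.0], [302.0, 275.0], [302.0, 194.0], [301.0, 205.0], [302.0, 184.0]] side knob [[297.5, 243.6], [308.6, 243.3]]
1.3 [[302.0, 259.0], [302.0, 268.0], [302.0, 188.0], [302.0, 196.0], [302.0, 181.0]] side knob [[297.9, 244.8], [309.3, 245.6]]
1.4 [[302.0, 256.0], [302.0, 263.0], [302.0, 184.0], [302.0, 189.0], [302.0, 180.0]] side knob [[298.2, 246.0], [309.8, 247.7]]
side dark 299 308 241 246 303.7169811320755 243.71698113207546
```

Emit:
apply_moves:
  rows:
    - [[70, 0.03, -0.003, 0.0, 0, -6, 0], [70, 0.06, -0.003, 0.0, 0, -12, 0], [70, 0.09, -0.003, 0.0, 0, -18, 0], [70, 0.12, -0.003, 0.03, 0, -24, 0], [70, 0.15, -0.003, 0.06, 0, -30, 0], [70, 0.164, -0.003, 0.09, 0, -36, 0], [70, 0.164, -0.003, 0.123, 0, -40, 0], [70, 0.164, -0.003, 0.123, 0, -40, 0], [70, 0.164, -0.003, 0.123, 0, -40, 0], [70, 0.164, -0.003, 0.123, 0, -40, 0]]

```text
time_s: 9.32
tool_pos: [364.6, 129.7, 267.4]
ee_rot: [0.332, 0.101, 0.937, -0.034]
wrist_force: [2.4, -2.9, 3.3]
width: 0.699
grip_force: 0.0
```

```bash
cat >> h.py <<'E'
def mc():
    p=np.load("pics/p2.npy");s=arm.get_state();Rm=R.from_euler("z",-p[2])
    r=R.from_quat(np.roll(s["ee_rot"],-1));z=Rm.apply(r.as_matrix()[:,2]);t=Rm.apply(s["tool_pos"]-[p[0],p[1],0])
    print("t",round(s["time_s"],2),"tcp",t.round(1),"grasp",(t+155*z).round(1),"alpha",np.arctan2(z[0],-z[2]).round(3),"ty",Rm.apply(r.as_matrix()[:,1]).round(3),"F",Rm.apply(s["wrist_force"]).round(1),"w",round(s["width"],3),s["q"].round(2))
E
python3 -c "
from h import *
mc()"
```

```text
t 9.32 tcp [-207.    -2.4  267.4] grasp [-109.4   -2.3  147. ] alpha 0.681 ty [0.003 1.    0.003] F [ 2.9 -2.3  3.3] w 0.699 [ 0.32  0.06  2.33 -1.18  0.35  0.02]
```

Emit:
apply_moves:
  rows:
    - [[70, -0.013, 0, 0.008, 0, 6, 0], [70, -0.026, 0, 0.016, 0, 12, 0], [70, -0.039, 0, 0.024, 0, 18, 0], [70, -0.052, 0, 0.032, 0, 25, 0], [70, -0.052, 0, 0.032, 0, 25, 0], [70, -0.052, 0, 0.032, 0, 25, 0], [70, -0.052, 0, 0.032, 0, 25, 0]]

```text
time_s: 9.9
tool_pos: [427.7, 117.0, 277.9]
ee_rot: [0.122, 0.105, 0.987, -0.011]
wrist_force: [0.8, -0.7, -0.2]
width: 0.701
grip_force: 0.0
```

```bash
python3 -c "
from h import *
mc()"
```

```text
t 9.9 tcp [-142.6   -1.6  277.9] grasp [-104.9   -1.2  127.5] alpha 0.246 ty [0.001 1.    0.003] F [ 0.9 -0.6 -0.2] w 0.701 [ 0.15  0.15  2.05 -0.13  0.71 -1.13]
```

Emit:
apply_moves:
  newtons: 40
  rows:
    - [[70, 0.006, -0.0015, 0.02, 0, 0, 0], [70, 0.012, -0.0015, 0.038, 0, 0, 0], [70, 0.017, -0.0015, 0.0545, 0, 0, 0], [70, 0.017, -0.0015, 0.0545, 0, 0, 0], [70, 0.017, -0.0015, 0.0545, 0, 0, 0], [0, 0.017, -0.0015, 0.0545, 0, 0, 0], [0, 0.017, -0.0015, 0.0545, 0, 0, 0], [0, 0.017, -0.0015, 0.0545, 0, 0, 0], [0, 0.017, -0.0015, 0.0545, 0, 0, 0], [0, 0.017, -0.0015, 0.0545, 0, 0, 0], [0, 0.017, -0.0015, 0.0545, 0, 0, 0], [0, 0.017, -0.0015, 0.0545, 0, 0, 0]]

```text
time_s: 10.9
tool_pos: [422.5, 116.1, 221.2]
ee_rot: [0.125, 0.104, 0.987, -0.013]
wrist_force: [0.5, 0.0, 2.8]
width: 0.241
grip_force: 39.1
```

```bash
python3 -c "
from h import *
mc()
d=snap('wrist','w5',s=1.17)
"
```

```text
t 10.9 tcp [-147.6   -3.6  221.2] grasp [-109.1   -3.5   71.1] alpha 0.251 ty [-0.  1.  0.] F [0.5 0.1 2.8] w 0.241 [ 0.15  0.23  2.15 -0.17  0.54 -1.08]
```

View pics/w5.png

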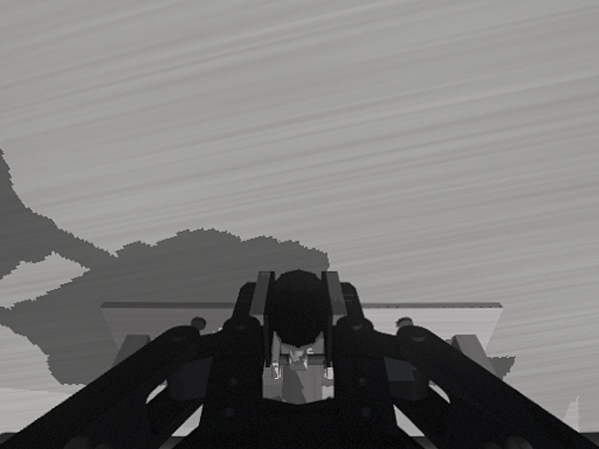

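The knob is gripped between the pads, centred at (300,310). Next I'll compute the swing arc in tool axes.

```bash
cat >> h.py <<'E'
def arc(al,tcp,degs,ext=None,dy=0,cy=0):
    # rows for rotating about the bolt pin; ext = outward shift (mm) along bolt, angle th of bolt at start known from grasp
    X=np.array([-np.cos(al),-np.sin(al)]);Z=np.array([np.sin(al),-np.cos(al)]);P=np.array([-45,46.])
    g=tcp+155*Z-P; 
    for i,b in enumerate(degs):
        r=np.radians(b);c,s=np.cos(r),np.sin(r)
        rot=lambda v:np.array([c*v[0]+s*v[1],-s*v[0]+c*v[1]])  # theta decreases: -x side goes up
        e=0 if ext is None else ext[i]
        T=P+rot(tcp-P)+e*rot(g)/np.linalg.norm(g); d=T-tcp
        print(b,"shift",(d@X/1000).round(4),round(dy*(i+1)/len(degs)/1000,4),(d@Z/1000).round(4),"grasp",(P+rot(g)*(1+e/np.linalg.norm(g))).round(1))
E
python3 -c "
from h import *
arc(.251,np.array([-147.6,221.2]),range(4,38,4),dy=3.5)"
```

```text
4 shift -0.0138 0.0004 -0.0034 grasp [-107.2   75.5]
8 shift -0.0277 0.0008 -0.0059 grasp [-105.    79.7]
12 shift -0.0418 0.0012 -0.0074 grasp [-102.5   83.8]
16 shift -0.056 0.0016 -0.0078 grasp [-99.7  87.8]
20 shift -0.0701 0.0019 -0.0073 grasp [-96.7  91.5]
24 shift -0.0842 0.0023 -0.0058 grasp [-93.4  95. ]
28 shift -0.0982 0.0027 -0.0034 grasp [-89.8  98.2]
32 shift -0.1119 0.0031 0.0001 grasp [-86.1 101.2]
36 shift -0.1254 0.0035 0.0044 grasp [-82.1 103.9]
```

Emit:
apply_moves:
  rows:
    - [[0, -0.0138, 0.0004, -0.0034, 0, 4, 0], [0, -0.0277, 0.0008, -0.0059, 0, 8, 0], [0, -0.0418, 0.0012, -0.0074, 0, 12, 0], [0, -0.056, 0.0016, -0.0078, 0, 16, 0], [0, -0.0701, 0.0019, -0.0073, 0, 20, 0], [0, -0.0842, 0.0023, -0.0058, 0, 24, 0], [0, -0.0982, 0.0027, -0.0034, 0, 28, 0], [0, -0.1119, 0.0031, 0.0001, 0, 32, 0], [0, -0.1254, 0.0035, 0.0044, 0, 36, 0], [0, -0.1254, 0.0035, 0.0044, 0, 36, 0], [0, -0.1254, 0.0035, 0.0044, 0, 36, 0]]

```text
time_s: 11.87
tool_pos: [542.2, 93.6, 246.8]
ee_rot: [-0.191, 0.103, 0.976, 0.019]
wrist_force: [-3.5, -0.2, 4.2]
width: 0.235
grip_force: 40.6
```

```bash
python3 -c "
from h import *
mc()"
```

```text
t 11.87 tcp [-25.8  -0.6 246.8] grasp [-84.1  -0.8 103.2] alpha -0.386 ty [ 0.     1.    -0.001] F [-3.4 -1.   4.2] w 0.235 [ 0.02  0.47  1.65  0.08  1.39 -1.38]
```

Emit:
apply_moves:
  newtons: 40
  rows:
    - [[50, 0, 0, 0, 0, 0, 0], [50, 0, 0, 0, 0, 0, 0], [50, 0, 0, 0, 0, 0, 0], [50, 0, 0, 0, 0, 0, 0], [50, 0.0149, 0, 0.0007, 0, -5.5, 0], [50, 0.0296, 0, 0.0028, 0, -11, 0], [50, 0.044, 0, 0.0064, 0, -16.5, 0], [50, 0.0581, 0, 0.0113, 0, -22, 0], [50, 0.0716, 0, 0.0175, 0, -27.5, 0], [50, 0.0844, 0, 0.025, 0, -33, 0], [50, 0.0844, 0, 0.025, 0, -33, 0], [50, 0.0844, 0, 0.025, 0, -33, 0]]

```text
time_s: 12.87
tool_pos: [455.9, 112.4, 255.6]
ee_rot: [0.097, 0.104, 0.99, -0.01]
wrist_force: [0.4, -0.3, -0.8]
width: 0.498
grip_force: 0.0
```

```bash
python3 -c "
from h import *
mc()
d=snap('wrist','w6',s=1.17)
p=np.load('pics/p2.npy');W=lambda q:R.from_euler('z',p[2]).apply(np.array(q,float))+[p[0],p[1],0]
for th in (.5,.55,.6,.65): print(th,(proj(d,W([[-45-43.5*np.sin(th),0,46+43.5*np.cos(th)],[-45-77.5*np.sin(th),0,46+77.5*np.cos(th)],[-45-77.5*np.sin(th),-.8,46+77.5*np.cos(th)]]))*1.17).round(0).tolist())
print((proj(d,W([[34-72,0,91],[34-72,-12,91],[34-72,12,91]]))*1.17).round(0).tolist())
"
```

```text
t 12.87 tcp [-1.141e+02 -2.000e-01  2.556e+02] grasp [-84.   -0.3 103.6] alpha 0.196 ty [-0.001  1.    -0.   ] F [ 0.5 -0.2 -0.8] w 0.498 [ 0.12  0.22  2.02 -0.1   0.72 -1.18]
0.5 [[298.0, 312.0], [298.0, 336.0], [296.0, 336.0]]
0.55 [[298.0, 307.0], [298.0, 326.0], [296.0, 326.0]]
0.6 [[298.0, 303.0], [298.0, 316.0], [296.0, 316.0]]
0.65 [[298.0, 298.0], [298.0, 305.0], [296.0, 305.0]]
[[298.0, 363.0], [274.0, 363.0], [322.0, 363.0]]
```

View pics/w6.png

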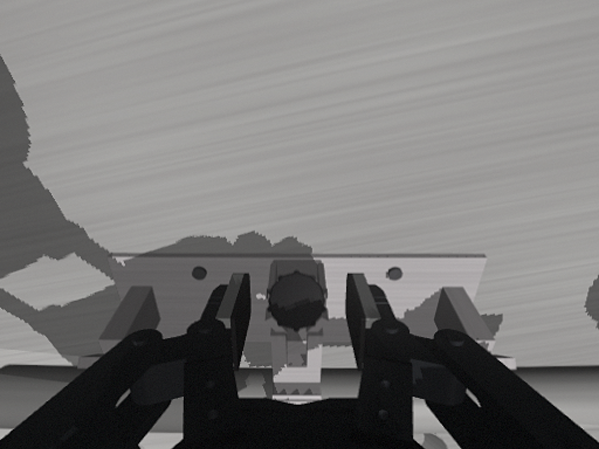

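The knob sits upright at about (297,300), and the ear spans 274–323 with its centre at 298, so they're aligned. Next I'll grip again and pull the knob out.

```bash
python3 -c "
from h import *
arc(.196,np.array([-114.1,255.6]),[0,0,0,0],ext=[3,6,9,11])"
```

```text
0 shift 0.0012 0.0 -0.0028 grasp [-85.6 106.1]
0 shift 0.0023 0.0 -0.0055 grasp [-87.3 108.5]
0 shift 0.0035 0.0 -0.0083 grasp [-89. 111.]
0 shift 0.0043 0.0 -0.0101 grasp [-90.1 112.7]
```

Emit:
apply_moves:
  newtons: 50
  rows:
    - [[0, 0, 0, 0, 0, 0, 0], [0, 0, 0, 0, 0, 0, 0], [0, 0, 0, 0, 0, 0, 0], [0, 0, 0, 0, 0, 0, 0], [0, 0, 0, 0, 0, 0, 0], [0, 0, 0, 0, 0, 0, 0], [0, 0.0012, 0, -0.0028, 0, 0, 0], [0, 0.0023, 0, -0.0055, 0, 0, 0], [0, 0.0035, 0, -0.0083, 0, 0, 0], [0, 0.0043, 0, -0.0101, 0, 0, 0], [0, 0.0043, 0, -0.0101, 0, 0, 0], [0, 0.0043, 0, -0.0101, 0, 0, 0]]

```text
time_s: 13.92
tool_pos: [456.7, 112.1, 267.0]
ee_rot: [0.106, 0.103, 0.989, -0.011]
wrist_force: [13.6, -12.3, -2.0]
width: 0.248
grip_force: 50.1
```

```bash
cat >> h.py <<'E'
def rr():
    p=np.load("pics/p2.npy");s=arm.get_state();Rm=R.from_euler("z",-p[2])
    r=R.from_quat(np.roll(s["ee_rot"],-1));z=Rm.apply(r.as_matrix()[:,2]);t=Rm.apply(s["tool_pos"]-[p[0],p[1],0])
    g=(t+155*z)[[0,2]]-[-45,46];al=np.arctan2(z[0],-z[2]);print("r",np.linalg.norm(g).round(2),"th",np.arctan2(-g[0],g[1]).round(3));return al,t[[0,2]]
E
python3 -c "
from h import *
mc();al,t=rr()
arc(al,t,[3*i for i in range(1,13)],ext=[0]*12)"
```

```text
t 13.92 tcp [-113.3   -0.3  267. ] grasp [-80.3  -0.3 115.5] alpha 0.214 ty [-0.002  1.     0.   ] F [15.9 -9.2 -2. ] w 0.248 [ 0.12  0.2   2.01 -0.1   0.73 -1.17]
r 77.98 th 0.47
3 shift -0.0121 0.0 -0.0007 grasp [-76.7 117.3]
6 shift -0.0242 0.0 -0.0008 grasp [-72.9 118.8]
9 shift -0.0363 0.0 -0.0003 grasp [-69.  120.2]
12 shift -0.0483 0.0 0.0009 grasp [-65.1 121.3]
15 shift -0.0603 0.0 0.0027 grasp [-61.2 122.3]
18 shift -0.0722 0.0 0.0052 grasp [-57.1 123. ]
21 shift -0.0839 0.0 0.0082 grasp [-53.1 123.6]
24 shift -0.0954 0.0 0.0119 grasp [-49.  123.9]
27 shift -0.1068 0.0 0.0161 grasp [-44.9 124. ]
30 shift -0.1179 0.0 0.021 grasp [-40.9 123.9]
33 shift -0.1287 0.0 0.0264 grasp [-36.8 123.5]
36 shift -0.1392 0.0 0.0324 grasp [-32.7 123. ]
```

Emit:
apply_moves:
  rows:
    - [[0, 0, 0, 0, 0, 0, 0], [0, 0, 0, 0, 0, 0, 0], [0, 0, 0, 0, 0, 0, 0]]

```text
time_s: 14.17
tool_pos: [456.8, 112.1, 266.9]
ee_rot: [0.106, 0.103, 0.989, -0.011]
wrist_force: [13.9, -12.3, -2.1]
width: 0.247
grip_force: 50.3
```

```bash
python3 -c "
from h import *
mc();rr();s=arm.get_state();print(s['qd'].round(4),s['ft_torque'],s['effort'].round(1))"
```

```text
t 14.17 tcp [-113.2   -0.3  266.9] grasp [-80.3  -0.3 115.5] alpha 0.214 ty [-0.002  1.     0.   ] F [16.2 -9.1 -2.1] w 0.247 [ 0.12  0.2   2.01 -0.1   0.73 -1.17]
r 77.92 th 0.47
[ 0.0013 -0.0005 -0.0005  0.0008  0.0004 -0.0018] [-1.99205899 -2.01989135 -0.3903074 ] [  7.5 -32.9 -12.7   3.1   2.5  -0.1]
```

```bash
python3 - <<'E'
from h import *
p=np.load('pics/p2.npy');W=lambda q:R.from_euler('z',p[2]).apply(np.array(q,float))+[p[0],p[1],0]
o=np.zeros((600,800,3),np.uint8)
def put(n,box,x,y,w,h):
    d=arm.get_image(n);np.savez("pics/f_"+n+".npz",**{k:np.array(d[k]) for k in("mtx","D","rvec","tvec","img")})
    x0,y0,x1,y1=box;o[y:y+h,x:x+w]=cv2.resize(d["img"][y0:y1,x0:x1,::-1],(w,h),interpolation=cv2.INTER_CUBIC)
    q=W([[-45,0,46],[-80,0,115],[-69,-12,91],[-69,12,91]]);print(n,((proj(d,q)-[x0,y0])*[w/(x1-x0),h/(y1-y0)]+[x,y]).round(0).tolist())
put("side",(265,205,325,265),0,0,400,400)
put("scene",(255,125,315,185),400,0,400,400)
put("wrist",(140,200,380,284),0,400,571,200)
cv2.imwrite("pics/c7.png",o)
E
```

```text
side [[122.0, 264.0], [205.0, 162.0], [188.0, 181.0], [168.0, 218.0]]
scene [[542.0, 339.0], [525.0, 185.0], [507.0, 242.0], [554.0, 234.0]]
wrist [[272.0, 478.0], [273.0, 560.0], [221.0, 519.0], [324.0, 519.0]]
```

View pics/c7.png

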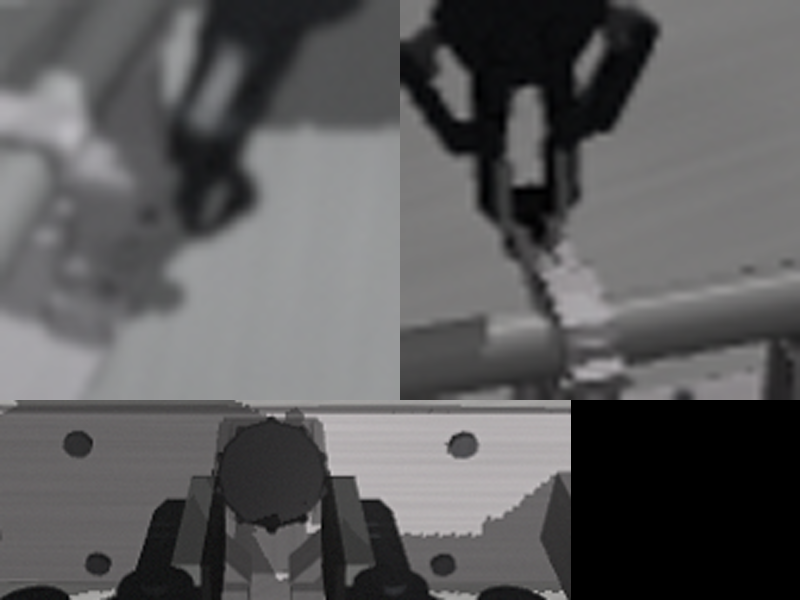

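The wrist crop shows what went wrong. The pads at (210,520) and (335,520) closed on the ear prongs, because the 24 mm ear is wider than the 22 mm knob. The knob stands free at (272,475). The pull raised the strap, so I'll reverse it and let go.

Emit:
apply_moves:
  rows:
    - [[0, -0.0015, 0, 0.003, 0, 0, 0], [0, -0.003, 0, 0.006, 0, 0, 0], [0, -0.0043, 0, 0.009, 0, 0, 0], [0, -0.0043, 0, 0.0105, 0, 0, 0], [0, -0.0043, 0, 0.0105, 0, 0, 0]]

```text
time_s: 14.73
tool_pos: [458.2, 111.6, 255.0]
ee_rot: [0.099, 0.104, 0.99, -0.011]
wrist_force: [3.7, -5.9, -1.8]
width: 0.249
grip_force: 52.9
```

```bash
python3 -c "
from h import *
mc();rr()"
```

```text
t 14.73 tcp [-111.7   -0.5  255. ] grasp [-81.   -0.6 103. ] alpha 0.199 ty [-0.     1.    -0.001] F [ 4.9 -5.  -1.8] w 0.249 [ 0.12  0.22  2.02 -0.1   0.72 -1.18]
r 67.45 th 0.563
```

Emit:
apply_moves:
  rows:
    - [[50, 0, 0, 0, 0, 0, 0], [50, 0, 0, 0, 0, 0, 0], [50, 0, 0, 0, 0, 0, 0], [50, 0.002, 0, -0.015, 0, 0, 0], [50, 0.002, 0, -0.03, 0, 0, 0], [50, 0.002, 0, -0.03, 0, 0, 0], [50, 0.002, 0, -0.03, 0, 0, 0]]

```text
time_s: 15.32
tool_pos: [449.4, 114.1, 284.4]
ee_rot: [0.099, 0.104, 0.99, -0.01]
wrist_force: [0.8, 0.2, 0.3]
width: 0.5
grip_force: 0.0
```

```bash
python3 - <<'E'
from h import *
mc()
p=np.load('pics/p2.npy');W=lambda q:R.from_euler('z',p[2]).apply(np.array(q,float))+[p[0],p[1],0]
d=load("f_wrist")
for th in(.6,.65,.7,.75,.8): print(th,proj(d,W([[-45-77.5*np.sin(th),y,46+77.5*np.cos(th)] for y in(0,-1)])).round(1).tolist())
d=snap("wrist","w8")
# knob end: dark blob between the pads
g=d["img"].mean(2);m=(g<60).astype(np.uint8);n,l,st,c=cv2.connectedComponentsWithStats(m)
for i in range(1,n):
    if st[i,4]>300: print(st[i],c[i].round(1))
for th in(.6,.65,.7,.75,.8):
    t=np.linspace(0,6.28,40);pts=[[-45-r*np.sin(th)+11*np.cos(a)*np.cos(th),11*np.sin(a)-.5,46+r*np.cos(th)+11*np.cos(a)*np.sin(th)] for r in(50,77.5) for a in t]
    q=proj(d,W(pts));print(th,q.min(0).round(1),q.max(0).round(1))
E
```

```text
t 15.32 tcp [-1.209e+02  1.000e-01  2.844e+02] grasp [-90.3   0.2 132.4] alpha 0.199 ty [-0.     1.     0.001] F [0.7 0.3 0.3] w 0.5 [ 0.13  0.17  1.99 -0.09  0.79 -1.18]
0.6 [[254.7, 245.9], [252.5, 245.9]]
0.65 [[254.7, 237.6], [252.6, 237.6]]
0.7 [[254.7, 229.3], [252.6, 229.3]]
0.75 [[254.7, 221.1], [252.6, 221.1]]
0.8 [[254.7, 213.1], [252.6, 213.1]]
[ 230  204   43   48 1351] [252.  225.6]
[    0   230   512   154 38268] [252.  330.4]
0.6 [232.3 218. ] [273.2 260.1]
0.65 [232.3 211.7] [273.2 252.8]
0.7 [232.4 204.7] [273.1 245.5]
0.75 [232.5 197.8] [273.  241.2]
0.8 [232.7 191.3] [272.9 237.1]
```

Emit:
apply_moves:
  newtons: 50
  rows:
    - [[50, 0.0035, -0.001, 0.015, 0, 0, 0], [50, 0.007, -0.001, 0.0305, 0, 0, 0], [50, 0.007, -0.001, 0.0305, 0, 0, 0], [50, 0.007, -0.001, 0.0305, 0, 0, 0], [0, 0.007, -0.001, 0.0305, 0, 0, 0], [0, 0.007, -0.001, 0.0305, 0, 0, 0], [0, 0.007, -0.001, 0.0305, 0, 0, 0], [0, 0.007, -0.001, 0.0305, 0, 0, 0], [0, 0.007, -0.001, 0.0305, 0, 0, 0], [0, 0.007, -0.001, 0.0305, 0, 0, 0]]

```text
time_s: 16.2
tool_pos: [448.6, 113.0, 253.2]
ee_rot: [0.099, 0.104, 0.99, -0.01]
wrist_force: [-0.6, 1.3, 3.0]
width: 0.24
grip_force: 48.9
```

```bash
python3 -c "
from h import *
mc();al,t=rr();arc(al,t,[0]*4,ext=[3,6,9,11.5])"
```

```text
t 16.2 tcp [-121.4   -1.1  253.2] grasp [-90.9  -1.1 101.3] alpha 0.199 ty [0. 1. 0.] F [-0.9  1.1  3. ] w 0.24 [ 0.12  0.21  2.04 -0.1   0.71 -1.17]
r 71.82 th 0.693
0 shift 0.0014 0.0 -0.0026 grasp [-92.8 103.6]
0 shift 0.0028 0.0 -0.0053 grasp [-94.7 105.9]
0 shift 0.0043 0.0 -0.0079 grasp [-96.6 108.2]
0 shift 0.0055 0.0 -0.0101 grasp [-98.2 110.1]
```

Width is 0.240, which matches the knob (the ear read 0.248), and the lateral forces are small. Next I'll pull it out along the bolt.

Emit:
apply_moves:
  rows:
    - [[0, 0.0014, 0, -0.0026, 0, 0, 0], [0, 0.0028, 0, -0.0053, 0, 0, 0], [0, 0.0043, 0, -0.0079, 0, 0, 0], [0, 0.0055, 0, -0.0101, 0, 0, 0], [0, 0.0055, 0, -0.0101, 0, 0, 0], [0, 0.0055, 0, -0.0101, 0, 0, 0]]

```text
time_s: 16.7
tool_pos: [441.6, 114.5, 261.8]
ee_rot: [0.099, 0.104, 0.99, -0.01]
wrist_force: [5.6, -0.8, -6.3]
width: 0.237
grip_force: 49.1
```

```bash
python3 -c "
from h import *
mc();al,t=rr();arc(al,t,[4*i for i in range(1,11)])"
```

```text
t 16.7 tcp [-128.6   -1.2  261.8] grasp [-97.9  -1.2 109.8] alpha 0.199 ty [-0.  1.  0.] F [ 5.6  0.4 -6.3] w 0.237 [ 0.13  0.19  2.04 -0.1   0.73 -1.16]
r 82.92 th 0.692
4 shift -0.016 0.0 -0.0022 grasp [-93.3 113.4]
8 shift -0.0321 0.0 -0.0032 grasp [-88.5 116.6]
12 shift -0.0483 0.0 -0.0032 grasp [-83.5 119.4]
16 shift -0.0644 0.0 -0.002 grasp [-78.3 122. ]
20 shift -0.0804 0.0 0.0003 grasp [-72.9 124.1]
24 shift -0.0961 0.0 0.0038 grasp [-67.4 125.8]
28 shift -0.1117 0.0 0.0083 grasp [-61.7 127.2]
32 shift -0.1268 0.0 0.0139 grasp [-56.  128.2]
36 shift -0.1415 0.0 0.0205 grasp [-50.3 128.7]
40 shift -0.1558 0.0 0.0281 grasp [-44.5 128.9]
```

Emit:
apply_moves:
  rows:
    - [[0, -0.008, 0, -0.0012, 0, 2, 0], [0, -0.016, 0, -0.0022, 0, 4, 0], [0, -0.0241, 0, -0.0028, 0, 6, 0], [0, -0.0321, 0, -0.0032, 0, 8, 0], [0, -0.0402, 0, -0.0033, 0, 10, 0], [0, -0.0483, 0, -0.0032, 0, 12, 0], [0, -0.0564, 0, -0.0027, 0, 14, 0], [0, -0.0644, 0, -0.002, 0, 16, 0], [0, -0.0724, 0, -0.001, 0, 18, 0], [0, -0.0804, 0, 0.0003, 0, 20, 0], [0, -0.0804, 0, 0.0003, 0, 20, 0], [0, -0.0804, 0, 0.0003, 0, 20, 0]]

```text
time_s: 17.7
tool_pos: [518.8, 97.9, 276.2]
ee_rot: [-0.075, 0.105, 0.992, 0.008]
wrist_force: [4.1, -1.2, -6.6]
width: 0.239
grip_force: 49.2
```

```bash
python3 -c "
from h import *
mc();al,t=rr();arc(al,t,[4*i for i in range(1,7)])"
```

```text
t 17.7 tcp [-49.6  -1.3 276.2] grasp [-72.9  -1.4 123. ] alpha -0.151 ty [ 0.  1. -0.] F [ 4.2 -0.3 -6.6] w 0.239 [ 0.04  0.35  1.75  0.04  1.19 -1.34]
r 81.9 th 0.347
4 shift -0.0159 0.0 -0.0022 grasp [-67.4 124.8]
8 shift -0.032 0.0 -0.0032 grasp [-61.9 126.1]
12 shift -0.048 0.0 -0.0032 grasp [-56.3 127.1]
16 shift -0.0641 0.0 -0.002 grasp [-50.6 127.7]
20 shift -0.08 0.0 0.0003 grasp [-44.9 127.9]
24 shift -0.0957 0.0 0.0037 grasp [-39.2 127.7]
```

Emit:
apply_moves:
  rows:
    - [[0, -0.008, 0, -0.0022, 0, 2, 0], [0, -0.016, 0, -0.0032, 0, 4, 0], [0, -0.024, 0, -0.0038, 0, 6, 0], [0, -0.032, 0, -0.0042, 0, 8, 0], [0, -0.04, 0, -0.0043, 0, 10, 0], [0, -0.048, 0, -0.0042, 0, 12, 0], [0, -0.056, 0, -0.0037, 0, 14, 0], [0, -0.0641, 0, -0.003, 0, 16, 0], [0, -0.072, 0, -0.002, 0, 18, 0], [0, -0.0795, 0, -0.0007, 0, 20, 0], [0, -0.0795, 0, -0.0007, 0, 20, 0], [0, -0.0795, 0, -0.0007, 0, 20, 0]]

```text
time_s: 18.7
tool_pos: [595.3, 81.6, 264.8]
ee_rot: [-0.246, 0.102, 0.964, 0.025]
wrist_force: [3.2, -1.6, -8.9]
width: 0.241
grip_force: 49.3
```

```bash
python3 -c "
from h import *
mc();al,t=rr();arc(al,t,[0]*5,ext=[-2,-4,-6,-8,-10])"
```

```text
t 18.7 tcp [ 28.6  -1.3 264.8] grasp [-45.5  -1.4 128.7] alpha -0.499 ty [-0.     1.    -0.001] F [ 3.5 -0.9 -8.9] w 0.241 [-0.01  0.56  1.47  0.09  1.61 -1.39]
r 82.73 th 0.006
0 shift -0.001 0.0 0.0018 grasp [-45.5 126.7]
0 shift -0.0019 0.0 0.0035 grasp [-45.5 124.7]
0 shift -0.0029 0.0 0.0053 grasp [-45.5 122.7]
0 shift -0.0039 0.0 0.007 grasp [-45.5 120.7]
0 shift -0.0048 0.0 0.0088 grasp [-45.5 118.7]
```

Emit:
apply_moves:
  rows:
    - [[0, -0.001, 0, 0.0018, 0, 0, 0], [0, -0.0019, 0, 0.0035, 0, 0, 0], [0, -0.0029, 0, 0.0053, 0, 0, 0], [0, -0.0039, 0, 0.007, 0, 0, 0], [0, -0.0045, 0, 0.0081, 0, 0, 0], [0, -0.0045, 0, 0.0081, 0, 0, 0], [0, -0.0045, 0, 0.0081, 0, 0, 0]]

```text
time_s: 19.28
tool_pos: [595.4, 81.6, 256.7]
ee_rot: [-0.246, 0.102, 0.964, 0.026]
wrist_force: [4.1, -1.3, -6.2]
width: 0.239
grip_force: 49.5
```

```bash
python3 -c "
from h import *
mc();rr()"
```

```text
t 19.28 tcp [ 28.7  -1.2 256.7] grasp [-45.6  -1.2 120.7] alpha -0.5 ty [-0.  1. -0.] F [ 4.3 -0.4 -6.2] w 0.239 [-0.01  0.56  1.48  0.1   1.59 -1.39]
r 74.72 th 0.008
```

Emit:
apply_moves:
  rows:
    - [[0, -0.0005, 0, 0.0009, 0, 0, 0], [0, -0.001, 0, 0.0018, 0, 0, 0], [0, -0.0012, 0, 0.0022, 0, 0, 0], [0, -0.0012, 0, 0.0022, 0, 0, 0]]

```text
time_s: 19.62
tool_pos: [595.5, 81.6, 255.5]
ee_rot: [-0.246, 0.101, 0.964, 0.026]
wrist_force: [3.4, -2.2, 3.4]
width: 0.235
grip_force: 50.4
```

```bash
python3 -c "
from h import *
mc();rr()"
```

```text
t 19.62 tcp [ 28.8  -1.3 255.5] grasp [-45.6  -1.2 119.5] alpha -0.5 ty [-0.  1.  0.] F [ 3.8 -1.4  3.4] w 0.235 [-0.01  0.56  1.48  0.1   1.59 -1.39]
r 73.46 th 0.008
```

Emit:
apply_moves:
  rows:
    - [[0, -0.0005, 0, 0.0009, 0, 0, 0], [0, -0.0005, 0, 0.0009, 0, 0, 0], [60, 0, 0, 0, 0, 0, 0], [60, 0, 0, 0, 0, 0, 0], [60, 0, 0, 0, 0, 0, 0], [60, 0, 0, 0, 0, 0, 0], [60, 0, 0, -0.02, 0, 0, 0], [60, 0, 0, -0.05, 0, 0, 0], [60, 0, 0, -0.08, 0, 0, 0], [60, 0, 0, -0.12, 0, 0, 0], [60, 0, 0, -0.12, 0, 0, 0], [60, 0, 0, -0.12, 0, 0, 0]]

```text
time_s: 20.62
tool_pos: [652.3, 69.6, 360.7]
ee_rot: [-0.245, 0.102, 0.964, 0.026]
wrist_force: [-1.1, -0.7, -0.9]
width: 0.601
grip_force: 0.0
```

```bash
python3 - <<'E'
from h import *
mc()
p=np.load('pics/p2.npy');W=lambda q:R.from_euler('z',p[2]).apply(np.array(q,float))+[p[0],p[1],0]
for n in("side","scene","wrist"):
    d=snap(n,"e_"+n);t=np.linspace(0,6.28,40)
    q=proj(d,W([[-45+11*np.cos(a),-1.2+11*np.sin(a),r] for r in(97,125) for a in t]));lo=q.min(0);hi=q.max(0)
    x0,y0=np.maximum(lo-12,0).astype(int);x1,y1=(hi+12).astype(int)
    m=(d["img"][y0:y1,x0:x1].mean(2)<50).astype(np.uint8);k,l,st,c=cv2.connectedComponentsWithStats(m)
    print(n,"model",lo.round(1),hi.round(1),"blobs",[(s[:2]+[x0,y0],s[:2]+s[2:4]+[x0,y0],s[4]) for s in st[1:] if s[4]>20])
E
```

```text
t 20.62 tcp [ 86.9  -1.2 360.7] grasp [ 12.9  -1.1 224.5] alpha -0.498 ty [0.    1.    0.001] F [-1.  -0.9 -0.9] w 0.601 [-0.03  0.57  1.2   0.09  1.87 -1.38]
side model [279.7 220.4] [287.9 233.4] blobs [(array([281, 222]), array([288, 233]), np.int32(61))]
scene model [273.  154.5] [280.2 165.7] blobs [(array([271, 142]), array([277, 147]), np.int32(22)), (array([273, 155]), array([280, 166]), np.int32(66))]
wrist model [240.9 175.3] [267.8 206.1] blobs [(array([242, 175]), array([268, 206]), np.int32(218))]
```

The knob matches the seated upright model in all three cameras, to within about 2 pixels. The robot is clear, so I'm handing in.

```bash
python3 -c "
from workcell import arm
print(arm.hand_in())"
```

```text
the job is handed in; nothing more can be done
None
```

I handed the job in with the hinged half pressed home on the rod, the knob seated on the ear behind the lip and the gripper clear; one mis-grip on the ear lifted the strap briefly before I set it back down, and the verdict was not shown.

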